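Feel along a weld seam

TASK

Check the weld for spatter by touch: run the fingertips lightly along the L-shaped weld bead on the steel coupon, from the end beside the drilled hole, round the corner, to the far end without skipping any part of it. Press so gently that the sprung rest under the coupon never comes near its bottom stop; do not lift the coupon or disturb the things around it. Finish with the hand clear and the coupon lying in its rest.

Things in the scene. Friction and masses are not known exactly. Their poses are not given: they have to be found in the camera images.
- coupon: loose flat steel weld coupon, 90 (x) by 130 (y) by 6 mm, lying with play of 1.5 mm in the tray of the sprung rest; origin at the centre of its underside, z up. An L-shaped weld bead runs over its top: 8 mm wide, standing 3 mm proud of the plate, so its crest is 9 mm above the origin. A drilled through-hole of 8 mm, centre at (-25, +56) mm, marks the start of the seam
- weld: the weld bead, part of the coupon (same origin and axes as the coupon): from (-25, +42) mm straight to the corner at (-25, -30) mm (long leg, 72 mm), then straight to (+30, -30) mm (short leg, 55 mm); dark round bead, crest at z = 9 mm. The touch counts where the point midway between the fingertips is over the bead and a finger touches the bead, so it is best felt with the fingers shut and pointing straight down
- seam_0 (a point): point on the crest of the bead: start of the seam, at the end next to the drilled hole
- seam_1 (a point): point on the crest of the bead: long leg, 24 mm from the start
- seam_2 (a point): point on the crest of the bead: long leg, 48 mm from the start
- seam_3 (a point): point on the crest of the bead: the corner of the L, 72 mm from the start
- seam_4 (a point): point on the crest of the bead: middle of the short leg, 27.5 mm past the corner
- seam_5 (a point): point on the crest of the bead: far end of the seam, end of the short leg, 55 mm past the corner
- rest: sprung inspection rest, 112 (x) by 152 (y) mm, fixed to the bench: a grey base, four small springs and an aluminium tray (103 by 143 mm) that floats on them and carries the coupon; origin at the centre of its underside on the bench, z up. Unloaded, the coupon's underside is 31 mm and the bead's crest 40 mm above the bench; the tray's rim ends 2 mm below the coupon's top face
- rest_top (a joint): how far the tray is pressed down, in m: 0 unloaded (held up against a stop), 0.010 bottomed (more than 0.0085 counts as pressed too hard). It starts to sink at about 1.2 N (0.3 to 2.2 N, as the coupon's weight varies) and then takes 0.4 N more per mm, so 4 mm of sink is about 3 N and the bottom about 5 N; it springs back up when let go. It moves straight up and down only
- magnet_pot: bystander: pot magnet with a knob, 32 mm wide, 27 mm high, loose, beside the rest on its -y side; origin at the centre of its underside
- nut_m16: bystander: hexagon nut, 22x25x13 mm, loose, beside the rest on its +y side; origin at the centre of its underside
- bolt_m16: bystander: hexagon bolt standing on its head, 24x28 mm, 60 mm high, loose, beside the rest on its +y side; origin at the centre of its underside
- flat_coupon_1: bystander: small flat steel sample, 20x55x12 mm, loose, to the right of the rest; origin at the centre of its underside
- ref_block_1: bystander: round steel hardness block, 60 mm across, 16 mm high, loose, to the right of the rest; origin at the centre of its underside
- spanner_10: bystander: small combination spanner, 23x169x10 mm, loose, to the right of the rest; origin at the centre of its underside

How it is judged:
On the way, in this order (a step that is already met when the one before it is completed fails the run):
1. fingertips touch the bead at its start, by the hole (fingertips centred within 9 mm) (horizontal distance between the grasp point and seam_0 below 0.009 m and contact force between the fingers and weld above 0.15 N), for 0.05 s.
2. touch 24 mm along the long leg (fingertips centred within 9 mm) (horizontal distance between the grasp point and seam_1 below 0.009 m and contact force between the fingers and weld above 0.15 N), for 0.05 s.
3. touch 48 mm along the long leg (fingertips centred within 9 mm) (horizontal distance between the grasp point and seam_2 below 0.009 m and contact force between the fingers and weld above 0.15 N), for 0.05 s.
4. touch the corner of the L (fingertips centred within 9 mm) (horizontal distance between the grasp point and seam_3 below 0.009 m and contact force between the fingers and weld above 0.15 N), for 0.05 s.
5. touch half-way along the short leg (fingertips centred within 9 mm) (horizontal distance between the grasp point and seam_4 below 0.009 m and contact force between the fingers and weld above 0.15 N), for 0.05 s.
6. touch the far end of the seam (fingertips centred within 9 mm) (horizontal distance between the grasp point and seam_5 below 0.009 m and contact force between the fingers and weld above 0.15 N), for 0.05 s.
At the end, for the whole second after the job is handed in: the fingertips have touched the bead at all six points in order, each within 9 mm; at the end the hand is clear, the tray is up again (within 1.5 mm) and the coupon lies flat at rest in it (centred within 4 mm) (value of joint rest_top below 0.0015 m and horizontal distance between coupon and rest below 0.004 m and z of coupon in the frame of rest below 0.033 m and angle between coupon's own z axis and vertical below 0.03 rad and linear speed of coupon below 0.01 m/s and contact force between the fingers and coupon below 0.05 N).
It fails at once if the rest is pressed to near its bottom stop (more than 8.5 mm of its 10 mm) (value of joint rest_top above 0.0085 m).
It fails at once if the coupon is lifted or levered out of the tray (z of coupon in the frame of rest above 0.036 m or angle between coupon's own z axis and vertical above 0.08 rad).
It fails at once if a bystander is moved by more than 10 mm (distance of any of magnet_pot, nut_m16, bolt_m16, flat_coupon_1, ref_block_1, spanner_10 from where it was at the start of the episode above 0.01 m).
It also fails if it takes over 48 s, if anything falls off the work surface, if the arm or the gripper's body presses on something with over 40 N, if the wrist force passes 120 N, or if a joint passes its speed limit or range.

ROBOT

A 6-joint arm with a two-finger parallel gripper is mounted at the origin on a cart in front of the work surface, level with it; the furniture and walls round the work are solid. World frame = base frame: x ahead of the robot, y to its left, z up, the work surface at z = 0. Lengths are in m, angles in rad, forces in N, time in s.
With the tool pointing down it reaches from about 0.3 to 1 m from the base axis. Payload 5.1 kg.
Tool frame: the origin (TCP) lies between the finger pads; the fingertips stand 11 mm ahead of it and the grasp point (between the pads) lies 8 mm behind it (r.tips_ahead is the z of the fingertips in the tool frame, in m); z points along the fingers, y is the direction in which the jaws open and shut (so a half turn about z gives the same grasp; the last joint's range is limited). The gripper opens to 95 mm and grips with 3 to 60 N. Pads are 20 mm wide; open, the fingers measure 119 mm over their backs; the gripper's body (75 mm by 180 mm) begins 59 mm behind the grasp point.
Start: joints at [-1.26, 0.124, 1.65, -0, 1.367, -0.083], TCP at [0.249, -0.6, 0.186] pointing down, gripper open.
Joint ranges: [-2.61, 2.61], [-1.02, 2.33], [0.03, 2.71], [-1.35, 4.49], [0.32, 2.68], [-2.91, 2.91]. Speed limits (rad/s): [2.57, 2.57, 3.14, 3.14, 3.14, 3.14].

INTERFACE

Orientations are given as a rotation vector (axis times angle).
In Python, from rig import r gives the robot as it stands.
- The arm moves only by the tool jog_arm, never from a script. Its argument "commands" is a list of rows, each a list of 5 numbers: the shift along the tool's x, y, z in mm, then the turn about the tool's z in rad, then the opening, from 0 (shut) to 1 (fully open). In form: [[x, y, z, spin, fingers], ...]. A call has 1 to 8 rows; each row is the pose to reach, as a shift and turn from the pose commanded when the call began, along the tool's axes at that moment; what a row does not reach only later rows make up. A row lasts 1/8 s, in which the tool goes at most 62.5 mm and 10.7 degrees, less where a joint would pass 70% of its speed; a pose out of reach is approached as far as the arm can. A call with a gripper value outside its range is refused whole. The fingers move at their own pace and stop on an object; "squeeze" is the grip in N (left out, the last holds). Time passes only in rows, so rows that repeat a pose let the fingers close. It gives the time, the measured TCP pose, the force and the opening at its end, in the units of the state.
- r.state(): the state, without advancing time (a new reading comes with each control period).
- r.snapshot(name): name is "side" or "top" or "wrist"; returns the picture (400x640x3 uint8, blue, green, red); there is no depth.
- r.calibration(name): a dict with "camera_matrix" (3x3 intrinsics, pixels), "position" and "orientation" of the camera in the world. Camera axes: x right, y down, z forward; pixel columns grow to the right and rows downward; lengths in m; the calibration is good to about 2 mm. A picture is of the moment at which its call begins: read the wrist's pose just before it. calibration takes no time and is no camera call; for the wrist camera it gives the pose at the moment of the call.
- r.hand_in(): hands the job in, once; it reports no verdict.
Trained networks look in the newest picture that a camera, given by its name, has taken for a name from the list of things; names that differ only in an ending like _2 or _b are one class to them, and where a whole thing is asked for, a point or a joint stands for the part that bears it (a point fixed in the world has none). Each returns a list of dicts, best first, with "score" (0 to 1); they miss things now and then, are a little off and sometimes report something else, mostly with a low value. They report only what shows in the picture. A call takes as long as a camera call.
- r.recognise(camera, target): "location" ([row, column] in pixels, amid what is visible of it).
- r.spot_point(camera, target): "location" ([row, column] in pixels: a listed point, or the origin of a listed thing).
The state is a dict: "time": time; "joint_pos": joint angles; "qvel": joint speeds; "tau": joint torques, N m; "position": TCP position; "ee_rot": TCP orientation; "contact_force": force on the tool from outside, world axes, zero at the start; "torque": the same for the moment, N m; "gripper_width": opening from 0.0 (shut) to 1.0 (fully open).
Only numpy, scipy, OpenCV 4.12 (cv2) and the standard library are available. Lean on these libraries where they do the work, as an engineer would, in place of code of your own. Each camera call takes 0.05 s, during which the arm holds its last target.

## Working session

There is one attempt and no reset: what is moved stays moved. The work goes in short steps, Python scripts to look and compute and a tool call to move; the robot and the scene stay as the last step left them, time stands still between calls to the robot, and variables do not carry over. Pictures are saved under pics/ and viewed, and the job is handed in when it is done.

Besides the shell and the picture viewer there is one more tool, called after "Request:" as name(argument=value, ...) on one line, values as JSON. jog_arm: Moves the arm, as the interface text tells. Its arguments: {"type":"object","properties":{"commands":{"type":"array","items":{"type":"array","items":{"type":"number"}}},"squeeze":{"type":"number"}},"required":["commands"]}

```bash
mkdir -p pics; ls
python3 - <<'E'
from rig import r
import cv2,numpy as np
print(r.state())
for c in ["side","top","wrist"]:
    im=r.snapshot(c); cv2.imwrite(f"pics/{c}0.png",im)
    k=r.calibration(c); print(c,k)
    for t in ["seam_0","seam_3","seam_5","coupon","rest"]:
        print(t,[(d["score"],d["location"]) for d in r.spot_point(c,t)[:2]])
print(r.tips_ahead, r.state()["time"])
E
```

```text
pics
{'time': 0.0, 'joint_pos': array([-1.25959007e+00,  1.24467893e-01,  1.65165017e+00, -1.84707833e-05,
        1.36747405e+00, -8.25941143e-02]), 'qvel': array([ 0.00014164, -0.00128189, -0.00028209,  0.00166615, -0.00113692,
        0.0004318 ]), 'tau': array([-3.57674335e-04, -4.17600560e+01, -3.59933066e+01,  7.72791216e-02,
        4.91209596e-02, -1.63051113e-04]), 'position': array([ 0.24916669, -0.59960626,  0.18512526]), 'ee_rot': array([-3.07894270e+00, -6.14208458e-01,  3.86205696e-04]), 'contact_force': array([-0.28884913, -0.10771773,  0.62677077]), 'torque': array([-0.02717459,  0.02218361, -0.00768902]), 'gripper_width': 0.9987931818658157}
side {'camera_matrix': array([[442.56767819,   0.        , 327.23468691],
       [  0.        , 442.56767819, 202.81042211],
       [  0.        ,   0.        ,   1.        ]]), 'position': array([0.07709465, 0.76287652, 0.54157029]), 'orientation': array([-0.55539565,  2.37528045, -1.50836815])}
seam_0 [(0.92, [211.5, 332.3]), (0.82, [216.7, 325.4])]
seam_3 [(0.92, [211.5, 332.3]), (0.82, [216.7, 325.4])]
seam_5 [(0.92, [211.5, 
[... 262 characters left out ...]
array([ 0.33242329, -0.1366798 ,  1.06958292]), 'orientation': array([-2.13355487,  2.11810232, -0.22191462])}
seam_0 [(0.95, [198.0, 280.4]), (0.91, [203.5, 302.4])]
seam_3 [(0.95, [198.0, 280.4]), (0.91, [203.5, 302.4])]
seam_5 [(0.95, [198.0, 280.4]), (0.91, [203.5, 302.4])]
coupon [(0.65, [191.0, 301.2])]
rest [(0.41, [197.1, 280.7])]
wrist {'camera_matrix': array([[359.8551615 ,   0.        , 314.69063073],
       [  0.        , 359.8551615 , 201.37814819],
       [  0.        ,   0.        ,   1.        ]]), 'position': array([ 0.31988897, -0.57189076,  0.38471119]), 'orientation': array([ 2.41776979, -1.61375161, -0.22189681])}
seam_0 []
seam_3 []
seam_5 []
coupon []
rest []
0.011 0.9
```

View pics/top0.png

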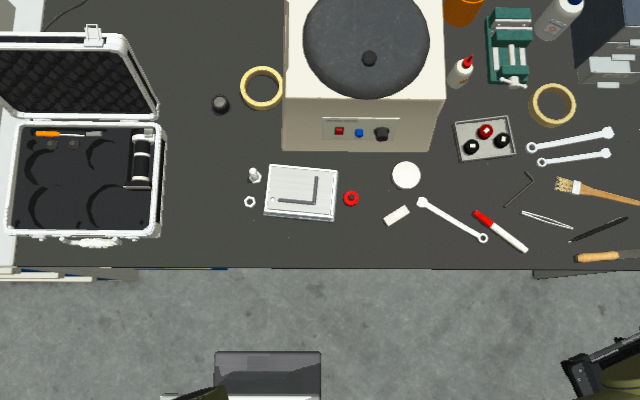

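View pics/side0.png

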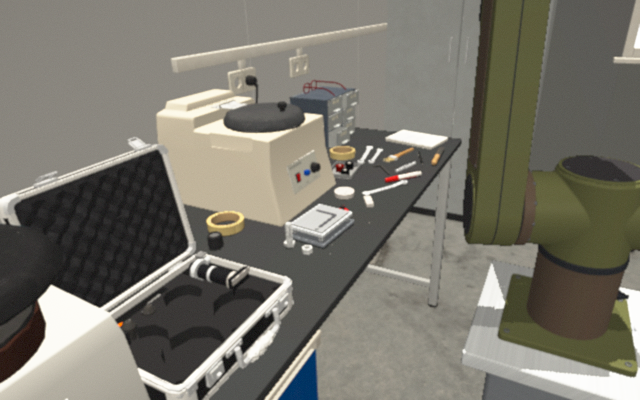

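View pics/wrist0.png

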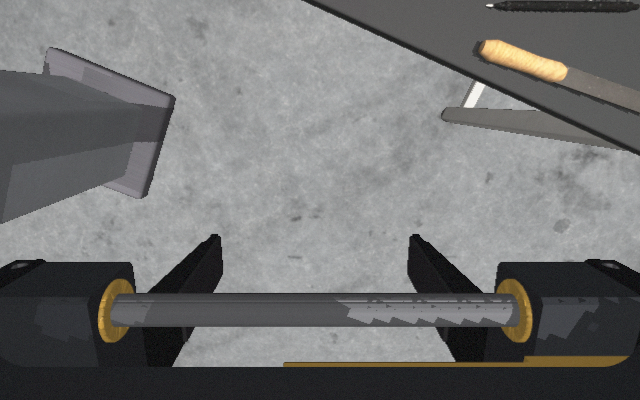

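The top view shows the rest at about (192, 301), with the dark L bead on it. The standing bolt (175, 255) and the nut (202, 250) are on its left (+y) side. The red magnet is at (198, 351) on its right, and the fixed machine is above it (+x). The side view agrees. The wrist view sees only floor. Next I'll enlarge the rest and measure it.

```bash
cat > h.py <<'E'
import numpy as np,cv2
from scipy.spatial.transform import Rotation as R
def pix2w(k,rc,z):
    K=k["camera_matrix"];M=R.from_rotvec(k["orientation"]).as_matrix();p=np.array(k["position"])
    d=M@np.linalg.inv(K)@np.array([rc[1],rc[0],1.]); return p+d*(z-p[2])/d[2]
def w2pix(k,P):
    K=k["camera_matrix"];M=R.from_rotvec(k["orientation"]).as_matrix()
    c=K@(M.T@(np.array(P)-k["position"])); return c[:2]/c[2]
E
python3 - <<'E'
from rig import r
from h import *
im=cv2.imread("pics/top0.png")[145:235,235:365]
cv2.imwrite("pics/top0z.png",cv2.resize(im,None,fx=6,fy=6,interpolation=cv2.INTER_CUBIC))
im=cv2.imread("pics/side0.png")[190:260,265:370]
cv2.imwrite("pics/side0z.png",cv2.resize(im,None,fx=7,fy=7,interpolation=cv2.INTER_CUBIC))
k=r.calibration("top")
for n,t,z in [("a",(191,301),.03),("bolt",(175,255),.03),("nut",(202,250),.01),("mag",(198,351),.02),("cornerish",(202,319),.04)]: print(n,pix2w(k,t,z).round(4))
E
```

```text
a [ 0.5634 -0.1176  0.03  ]
bolt [ 0.5971 -0.0202  0.03  ]
nut [ 0.5429 -0.0091  0.01  ]
mag [ 0.5514 -0.2235  0.02  ]
cornerish [ 0.5382 -0.1554  0.04  ]
```

View pics/top0z.png

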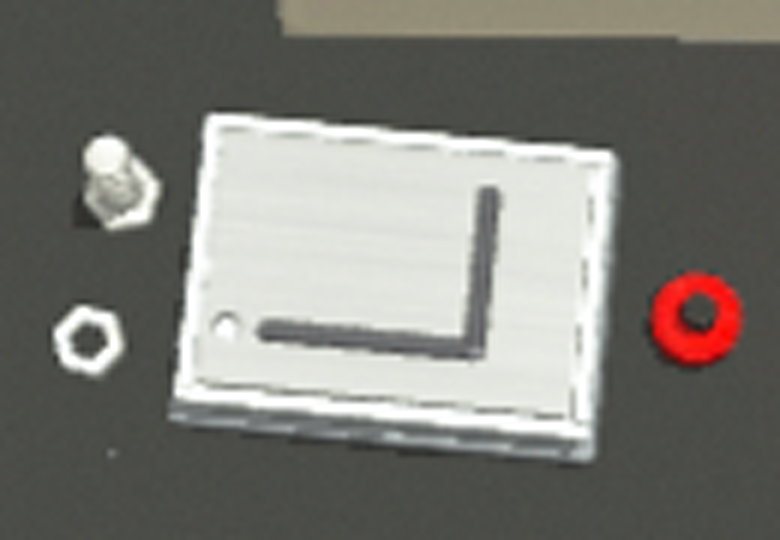

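View pics/side0z.png

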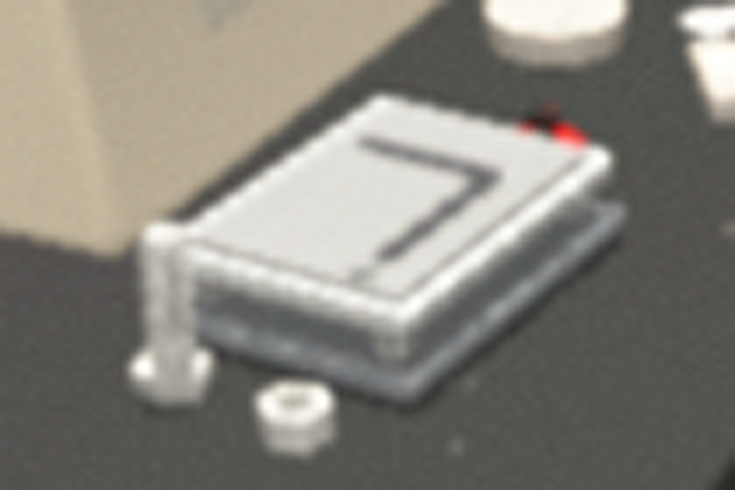

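Run:
```python
from rig import r
from h import *
from scipy.optimize import least_squares
k=r.calibration("top")
f=lambda u,v:((v+.5)/6-.5+145,(u+.5)/6-.5+235)
pts=[((226,326),(-25,56),.037),((258,331),(-25,42),.039),((476,349),(-25,-30),.039),((489,188),(30,-30),.039),
 ((215,130),(-45,65),None)][:4]
W=np.array([pix2w(k,f(*p[0]),p[2])[:2] for p in pts]); L=np.array([p[1] for p in pts])/1e3
def T(q,L): c,s=np.cos(q[2]),np.sin(q[2]); return L@np.array([[c,s],[-s,c]])+q[:2]
s=least_squares(lambda q:(T(q,L)-W).ravel(),[.56,-.12,0]); print(W.round(4).tolist(),s.x,s.fun.round(4))
S=np.array([(-25,42),(-25,18),(-25,-6),(-25,-30),(2.5,-30),(30,-30)])/1e3
print(T(s.x,S).round(4).tolist())
for n,rc,z in [("machine foot",(151,300),0),("machine top front L",(97,285),.2),("foot R",(151,440),0)]: print(n,pix2w(k,rc,z).round(3))
```

```text
[[0.5445, -0.0583], [0.5424, -0.0695], [0.5367, -0.1449], [0.5941, -0.149]] [ 0.56491542 -0.11573541 -0.07673254] [-0.0002  0.0003  0.0008 -0.0025  0.001   0.0011 -0.0015  0.0011]
[[0.5432, -0.0719], [0.5414, -0.0959], [0.5395, -0.1198], [0.5377, -0.1437], [0.5651, -0.1458], [0.5925, -0.1479]]
machine foot [ 0.66  -0.114  0.   ]
machine top front L [ 0.701 -0.09   0.2  ]
foot R [ 0.663 -0.422  0.   ]
```

```bash
cat >> h.py <<'E'
def plan(st,P,yawdeg):
    M=R.from_rotvec(st["ee_rot"]).as_matrix(); d=M.T@(np.array(P)-st["position"])
    cur=np.degrees(np.arctan2(M[1,0],M[0,0])); sp=-np.radians(yawdeg-cur)
    return (d*1e3).round(1), cur.round(1), sp.round(3)
E
python3 - <<'E'
from rig import r
from h import *
st=r.state(); print(st["time"],plan(st,(.46,-.115,.22),0))
M=R.from_rotvec(st["ee_rot"]).as_matrix();k=r.calibration("wrist")
print(M.T@(k["position"]-st["position"]), M.T@R.from_rotvec(k["orientation"]).as_matrix())
E
```

```text
0.9 (array([ 380.7, -367.3,  -33.6]), np.float64(22.6), np.float64(0.394))
[ 0.07598941  0.00088033 -0.19831116] [[-2.10880803e-04 -9.63074613e-01 -2.69234556e-01]
 [ 9.99999850e-01 -6.67919403e-05 -5.44340043e-04]
 [ 5.06257378e-04 -2.69234630e-01  9.63074482e-01]]
```

Request:
jog_arm(commands=[[40,-40,-34,-0.18,0],[80,-80,-34,-0.36,0],[120,-120,-34,-0.54,0],[165,-160,-34,-0.72,0],[210,-200,-34,-0.9,0],[255,-240,-34,-1.08,0],[300,-285,-34,-1.26,0],[340,-330,-34,-1.44,0]], squeeze=5)

```text
time: 1.9
position: [0.4373, -0.1632, 0.2207]
ee_rot: [1.903, 2.498, 0.001]
contact_force: [0.8, 0.4, -0.2]
gripper_width: 0.212
```

Run:
```python
from rig import r
from h import *
st=r.state(); print(st["time"],st["position"],st["joint_pos"],st["gripper_width"],plan(st,(.55,-.11,.22),175.6))
```

```text
1.9 [ 0.4372859  -0.1631927   0.22071687] [-4.72378098e-01 -3.16988825e-01  2.00180358e+00  1.44845696e-04
  1.45561495e+00 -7.41092005e-01] 0.21237603149642728 (array([ 21.4, 122.8,   0.8]), np.float64(105.4), np.float64(-1.225))
```

Request:
jog_arm(commands=[[0,0,0,-0.18,0],[0,10,0,-0.36,0],[5,30,0,-0.54,0],[10,50,0,-0.72,0],[12,75,0,-0.9,0],[14,100,0,-1.08,0],[16,110,0,-1.19,0],[16,110,0,-1.19,0]])

```text
time: 2.9
position: [0.5391, -0.1207, 0.2202]
ee_rot: [-0.186, -3.136, -0.0]
contact_force: [0.6, 0.4, -0.4]
gripper_width: 0.007
```

Run:
```python
from rig import r
from h import *
k=r.calibration("wrist");im=r.snapshot("wrist");cv2.imwrite("pics/w1.png",im)
print([(d["score"],d["location"]) for d in r.spot_point("wrist","seam_0")])
print([(d["score"],d["location"]) for d in r.spot_point("wrist","coupon")])
np.savez("k1.npz",**{a:np.array(b) for a,b in k.items()})
st=r.state(); print(st["time"],st["position"],st["joint_pos"],st["gripper_width"],st["contact_force"],plan(st,(.55,-.11,.22),175.6))
```

```text
[(0.94, [173.0, 361.6]), (0.86, [174.0, 336.7]), (0.78, [222.0, 294.5]), (0.77, [172.8, 293.0]), (0.71, [176.5, 312.8]), (0.65, [198.9, 291.4])]
[(0.93, [194.6, 318.7])]
3.05 [ 0.5384336  -0.12119531  0.22038753] [-3.18584534e-01 -1.12834762e-01  1.83084007e+00 -1.48703683e-04
  1.42362158e+00 -1.76986724e+00] 0.006314663425605941 [-1.34759456 -0.01500178 -0.12480622] (array([-10.1,  12.5,   0.4]), np.float64(173.2), np.float64(-0.043))
```

View pics/w1.png

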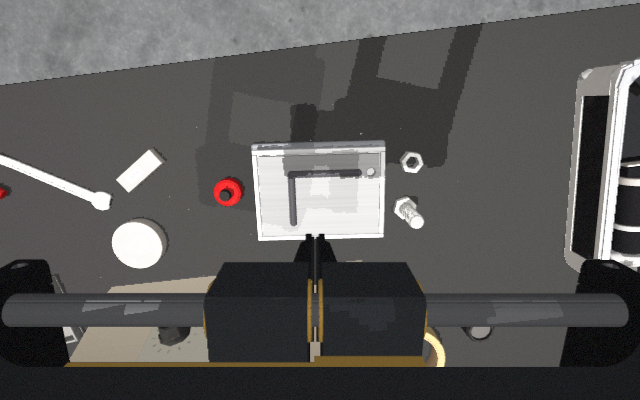

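The wrist view shows the whole coupon. The bead starts near (173, 362) beside the hole at (171, 371), the corner is near (174, 292) and the far end near (224, 294). The six network points lie on it. I'll fit the pose and check it against the top view.

Run:
```python
from h import *
from scipy.optimize import least_squares
k=dict(np.load("k1.npz"))
im=cv2.imread("pics/w1.png");cv2.imwrite("pics/w1z.png",cv2.resize(im[130:250,240:400],None,fx=5,fy=5,interpolation=cv2.INTER_CUBIC))
S=np.array([(-25,42),(-25,18),(-25,-6),(-25,-30),(2.5,-30),(30,-30)])/1e3
px=[(173,361.6),(174,336.7),(176.5,312.8),(172.8,293),(198.9,291.4),(222,294.5)]
W=np.array([pix2w(k,p,.040)[:2] for p in px])
def T(q,L): c,s=np.cos(q[2]),np.sin(q[2]); return L@np.array([[c,s],[-s,c]])+q[:2]
s=least_squares(lambda q:(T(q,S)-W).ravel(),[.56,-.12,0],loss="soft_l1",f_scale=.001); print(s.x,(T(s.x,S)-W).round(4).tolist())
print(T(s.x,S).round(4).tolist())
```

```text
[ 0.56432183 -0.11792027 -0.11375017] [[0.0003, -0.0021], [-0.0004, 0.0006], [-0.0028, 0.0025], [0.001, -0.0008], [-0.0001, 0.0017], [0.0005, -0.0013]]
[[0.5443, -0.0734], [0.5415, -0.0972], [0.5388, -0.121], [0.5361, -0.1449], [0.5634, -0.148], [0.5907, -0.1511]]
```

View pics/w1z.png

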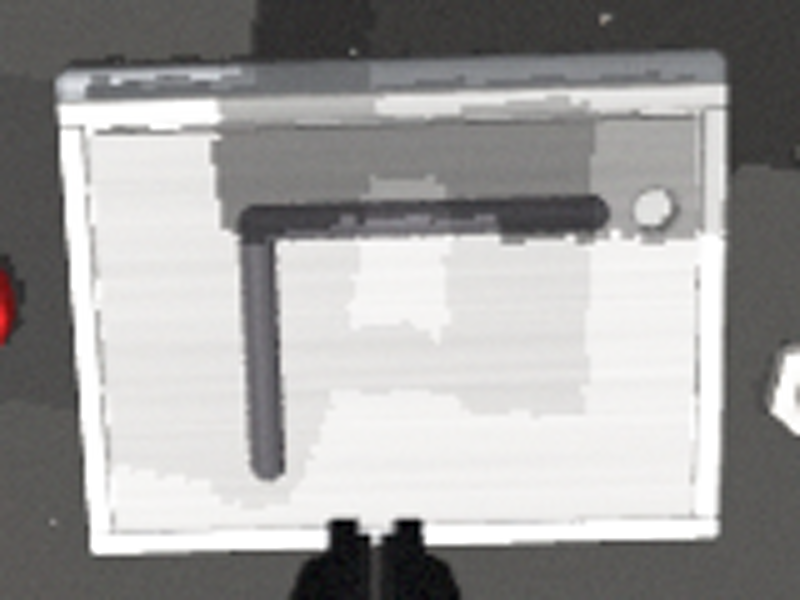

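Run:
```python
from h import *
from rig import r
from scipy.optimize import least_squares
k=dict(np.load("k1.npz"))
S=np.array([(-25,42),(-25,18),(-25,-6),(-25,-30),(2.5,-30),(30,-30)])/1e3
L=np.array([(-25,56),(-25,42),(-25,-30),(30,-30)])/1e3
px=[((v+.5)/5-.5+130,(u+.5)/5-.5+240) for u,v in [(655,208),(590,212),(257,221),(267,463)]]
W=np.array([pix2w(k,p,z)[:2] for p,z in zip(px,[.037,.04,.04,.04])])
def T(q,L): c,s=np.cos(q[2]),np.sin(q[2]); return L@np.array([[c,s],[-s,c]])+q[:2]
s=least_squares(lambda q:(T(q,L)-W).ravel(),[.56,-.12,0]); print(s.x,(T(s.x,L)-W).round(4).tolist())
print(T(s.x,S).round(4).tolist())
st=r.state();print(plan(st,(.5435,-.073,.08),175))
```

```text
[ 0.56341327 -0.11912359 -0.09238541] [[-0.0001, 0.0001], [0.0, 0.0004], [-0.0001, -0.0004], [0.0002, -0.0002]]
[[0.5424, -0.075], [0.5402, -0.0989], [0.538, -0.1228], [0.5358, -0.1467], [0.5631, -0.1492], [0.5905, -0.1518]]
(array([  0.7,  48.5, 140.4]), np.float64(173.2), np.float64(-0.032))
```

Request:
jog_arm(commands=[[0,25,40,0,0],[1,47,80,0,0],[1,48,120,0,0],[1,48,145,0,0],[1,48,155,0,0],[1,48,160,0,0],[1,48,160,0,0]])

```text
time: 3.92
position: [0.544, -0.0735, 0.0613]
ee_rot: [0.186, 3.135, -0.0]
contact_force: [0.7, 1.0, 0.4]
gripper_width: 0.004
```

Run:
```python
from rig import r
from h import *
k=r.calibration("wrist");im=r.snapshot("wrist");cv2.imwrite("pics/w2.png",im)
im2=r.snapshot("side")[170:270,240:400];cv2.imwrite("pics/s2.png",cv2.resize(im2,None,fx=5,fy=5,interpolation=cv2.INTER_CUBIC))
st=r.state(); print(st["time"],st["position"],st["contact_force"],plan(st,(.5428,-.0735,.052),175))
```

```text
4.025 [ 0.54434218 -0.07354223  0.06169085] [-0.47652381  0.3002251   0.02374082] (array([ 1.6, -0.1,  9.7]), np.float64(173.2), np.float64(-0.031))
```

View pics/w2.png

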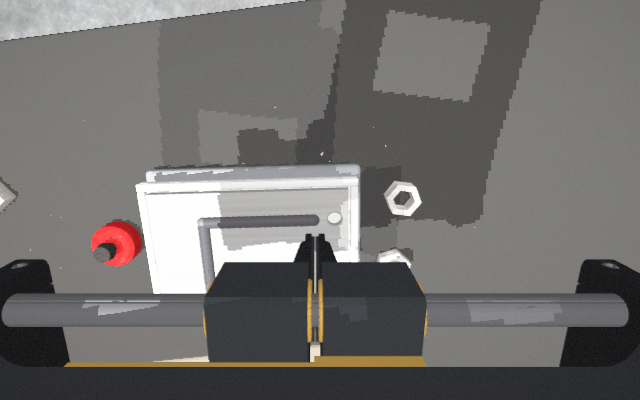

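View pics/s2.png

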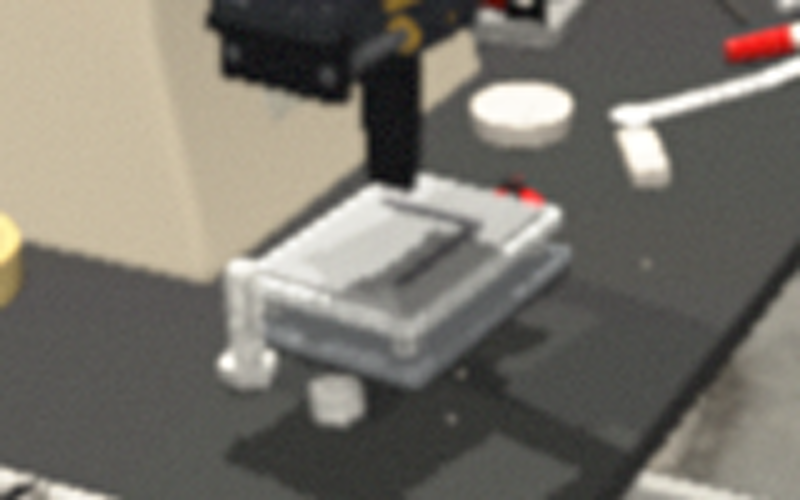

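Run:
```python
from rig import r
from h import *
k=r.calibration("wrist"); ks=r.calibration("side")
print(w2pix(k,(.5428,-.0735,.04)),w2pix(k,(.5424,-.075,.04)),"corner",w2pix(k,(.5367,-.1452,.04)),"seen start ~(316,220) ->",pix2w(k,(220,316),.04),"corner(204,223)",pix2w(k,(223,205),.04))
t=w2pix(ks,(.5443,-.0735,.0507)); print("side tip",(t-[240,170])*5)
for p in [(.5428,-.0735,.04),(.5367,-.1452,.04),(.5915,-.150,.04)]: print((w2pix(ks,p)-[240,170])*5)
```

```text
[315.43649627 219.72691026] [313.0506595  219.40297668] corner [204.09552224 223.27039976] seen start ~(316,220) -> [ 0.54302716 -0.07316123  0.04      ] corner(204,223) [ 0.53658746 -0.14458294  0.04      ]
side tip [391.69675136 254.42051533]
[395.1137423  274.53360042]
[471.60055969 217.58855508]
[382.09691636 194.79738574]
```

Run:
```python
from rig import r
from h import *
im=r.snapshot("side")[180:240,285:365];cv2.imwrite("pics/s3.png",cv2.resize(im,None,fx=10,fy=10,interpolation=cv2.INTER_NEAREST))
im=r.snapshot("top")[140:240,230:390];cv2.imwrite("pics/t3.png",cv2.resize(im,None,fx=5,fy=5,interpolation=cv2.INTER_NEAREST))
st=r.state(); k=r.calibration("top"); ks=r.calibration("side")
M=R.from_rotvec(st["ee_rot"]).as_matrix()
for d in (.011,0,-.008,-.03,-.067):
    P=st["position"]+M@[0,0,d]; print(d,P.round(4),((w2pix(ks,P)-[285,180])*10).round(),((w2pix(k,P)-[230,140])*5).round())
```

```text
0.011 [ 0.5442 -0.0735  0.0505] [334. 410.] [246. 289.]
0 [ 0.5442 -0.0735  0.0615] [332. 369.] [244. 283.]
-0.008 [ 0.5442 -0.0735  0.0695] [331. 340.] [243. 279.]
-0.03 [ 0.5441 -0.0734  0.0915] [328. 257.] [240. 268.]
-0.067 [ 0.5441 -0.0734  0.1285] [323. 115.] [234. 247.]
```

View pics/s3.png

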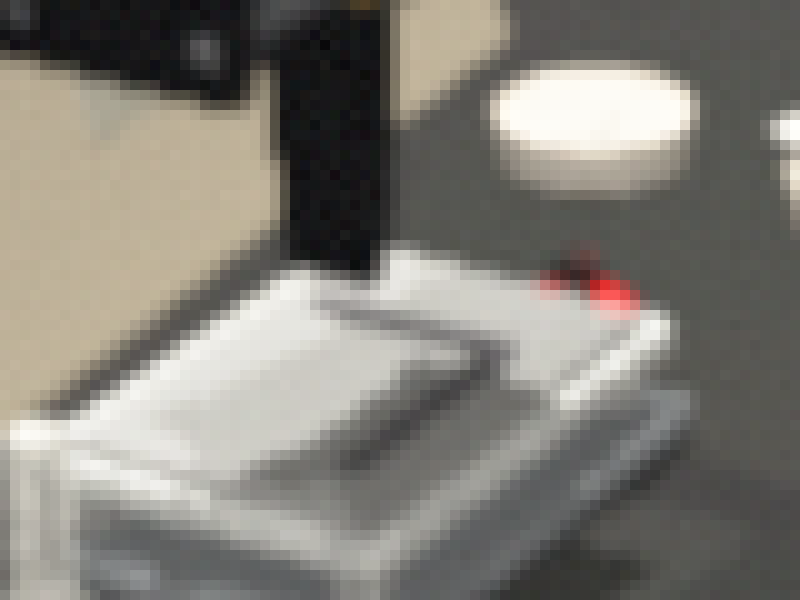

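View pics/t3.png

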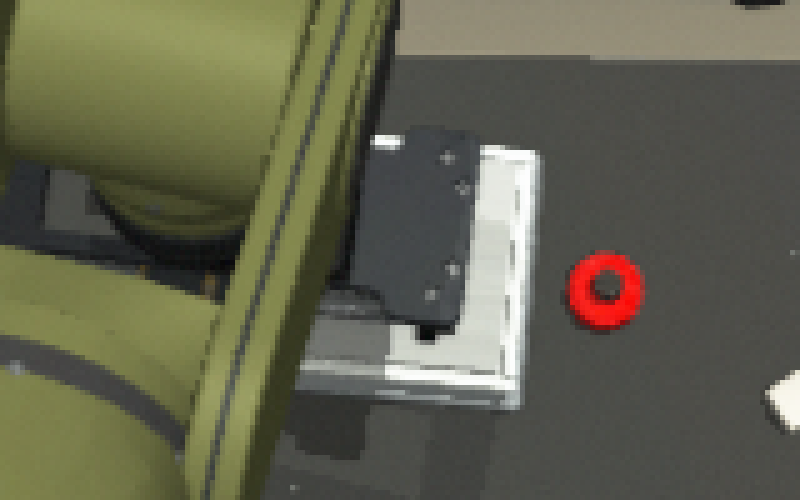

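Odd: the black fingers seem to end about 35 mm short of where the stated fingertips project in the side view, though the columns agree. The pads may be light-coloured or not drawn. I'll descend by force and by watching the tray, and not rely on geometry alone.

```bash
cat > obs.py <<'E'
from rig import r
from h import *
import sys
n=int(sys.argv[1]); nm=sys.argv[2] if len(sys.argv)>2 else None
F=[];P=[]
for i in range(n):
    im=r.snapshot("side"); s=r.state(); F.append(s["contact_force"]);P.append(s["position"])
if nm:
    c=im[180:240,285:365]; cv2.imwrite(f"pics/{nm}.png",cv2.resize(c,None,fx=10,fy=10,interpolation=cv2.INTER_NEAREST))
F=np.array(F);print(s["time"],"F",F.mean(0).round(2),"sd",F.std(0).round(2),"P",np.mean(P,0).round(4),"tau",s["tau"].round(2))
M=R.from_rotvec(s["ee_rot"]).as_matrix();print("yaw",np.degrees(np.arctan2(M[1,0],M[0,0])).round(2),"tilt",M[:,2].round(4))
E
python3 obs.py 8
```

```text
4.525 F [-0.23  0.1   0.01] sd [0.49 0.52 0.56] P [ 0.5437 -0.0733  0.0607] tau [ -0.   -33.49 -32.82  -0.04   0.08   0.  ]
yaw 173.25 tilt [ 0.  0. -1.]
```

Request:
jog_arm(commands=[[1,0,4,0,0],[1,0,7,0,0],[1,0,7,0,0]])

```text
time: 4.9
position: [0.542, -0.073, 0.0528]
ee_rot: [-0.185, -3.135, -0.0]
contact_force: [-0.3, 0.9, 0.3]
gripper_width: 0.006
```

```bash
python3 obs.py 8 s4
```

```text
5.3 F [ 0.2  -0.08 -0.11] sd [0.29 0.44 0.49] P [ 0.5425 -0.0731  0.0534] tau [ -0.   -33.49 -32.54  -0.04   0.08  -0.  ]
yaw 173.25 tilt [ 2.e-04 -0.e+00 -1.e+00]
```

View pics/s4.png

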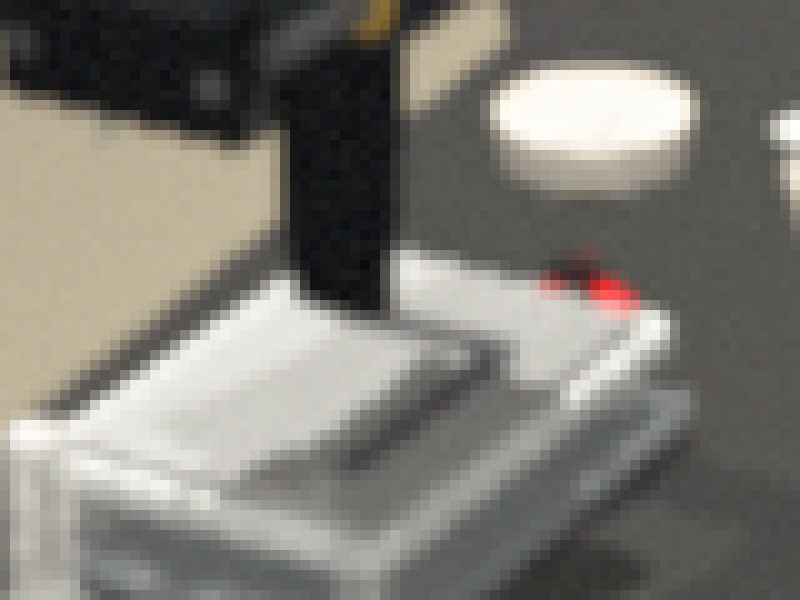

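Request:
jog_arm(commands=[[0,0,2,0,0],[0,0,4,0,0],[0,0,4,0,0]])

```text
time: 5.68
position: [0.5422, -0.073, 0.049]
ee_rot: [-0.185, -3.136, -0.0]
contact_force: [0.9, -1.0, -0.1]
gripper_width: 0.005
```

```bash
python3 obs.py 8 s5
```

```text
6.075 F [-0.12  0.06 -0.07] sd [0.51 0.33 0.67] P [ 0.5424 -0.0731  0.0494] tau [ -0.   -33.59 -32.41  -0.04   0.08  -0.  ]
yaw 173.25 tilt [ 1.e-04 -0.e+00 -1.e+00]
```

View pics/s5.png

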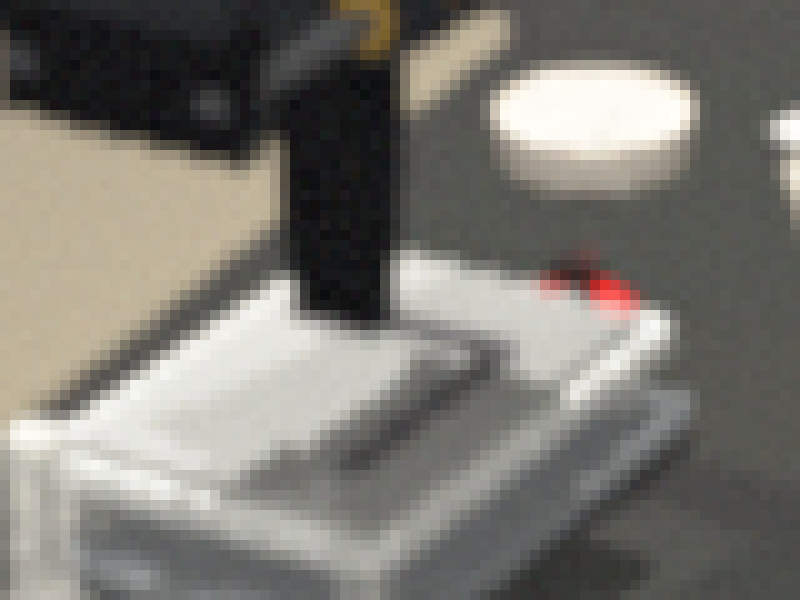

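No contact and no tray sink at TCP z = 0.049. The real fingertips are clearly higher than stated, and the picture suggests about 35 mm. I'll keep descending in small steps, checking force each time.

Request:
jog_arm(commands=[[0,0,3,0,0],[0,0,6,0,0],[0,0,6,0,0]])

```text
time: 6.45
position: [0.542, -0.073, 0.0428]
ee_rot: [-0.185, -3.135, -0.0]
contact_force: [0.0, -0.2, 0.0]
gripper_width: 0.009
```

```bash
python3 obs.py 6 s6
```

```text
6.75 F [0.02 0.1  0.06] sd [0.67 0.68 0.36] P [ 0.5424 -0.0731  0.0433] tau [ -0.   -33.7  -32.17  -0.04   0.08   0.  ]
yaw 173.25 tilt [ 2.e-04 -0.e+00 -1.e+00]
```

View pics/s6.png

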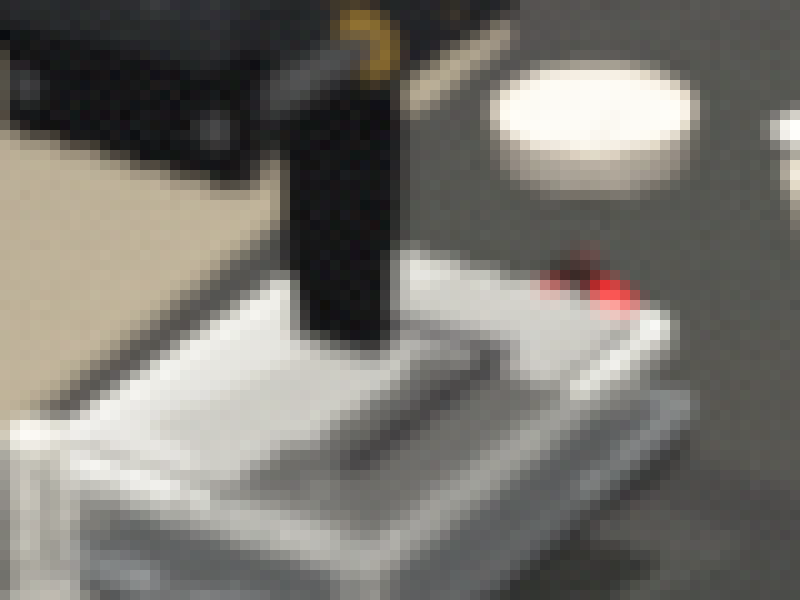

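Request:
jog_arm(commands=[[0,0,3,0,0],[0,0,6,0,0],[0,0,6,0,0]])

```text
time: 7.12
position: [0.5421, -0.073, 0.0368]
ee_rot: [-0.185, -3.135, -0.0]
contact_force: [0.2, -0.1, -0.2]
gripper_width: 0.006
```

```bash
python3 obs.py 4
```

```text
7.325 F [-0.15 -0.48  0.09] sd [0.37 0.72 0.51] P [ 0.5424 -0.0731  0.0373] tau [ -0.   -33.81 -31.92  -0.04   0.08   0.  ]
yaw 173.25 tilt [ 1.e-04 -0.e+00 -1.e+00]
```

Request:
jog_arm(commands=[[0,0,3,0,0],[0,0,6,0,0],[0,0,6,0,0]])

```text
time: 7.7
position: [0.5421, -0.073, 0.0308]
ee_rot: [-0.185, -3.135, -0.0]
contact_force: [-0.6, 1.0, 0.1]
gripper_width: 0.003
```

```bash
python3 obs.py 6 s7
```

```text
8.0 F [ 0.14 -0.19 -0.09] sd [0.3  0.34 0.31] P [ 0.5424 -0.0731  0.0313] tau [ -0.   -34.   -31.75  -0.04   0.08  -0.  ]
yaw 173.25 tilt [ 2.e-04 -0.e+00 -1.e+00]
```

View pics/s7.png

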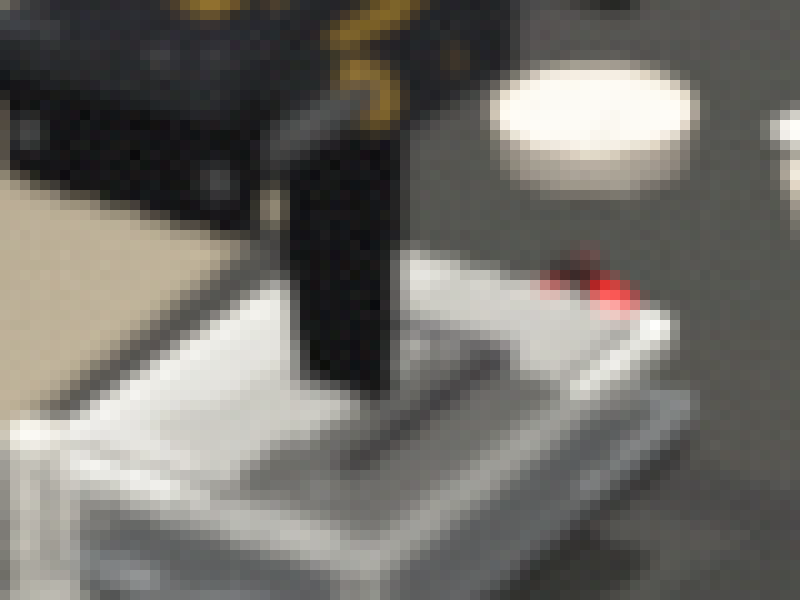

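Request:
jog_arm(commands=[[0,0,3,0,0],[0,0,6,0,0],[0,0,6,0,0]])

```text
time: 8.38
position: [0.542, -0.073, 0.0248]
ee_rot: [-0.185, -3.135, -0.0]
contact_force: [1.1, 0.5, 0.2]
gripper_width: 0.002
```

```bash
python3 obs.py 5
```

```text
8.625 F [0.01 0.12 0.2 ] sd [0.46 0.25 0.34] P [ 0.5424 -0.0731  0.0253] tau [  0.   -34.13 -31.5   -0.04   0.08   0.  ]
yaw 173.25 tilt [ 2.e-04 -0.e+00 -1.e+00]
```

Request:
jog_arm(commands=[[0,0,2,0,0],[0,0,5,0,0],[0,0,5,0,0]])

```text
time: 9.0
position: [0.5421, -0.073, 0.0199]
ee_rot: [-0.185, -3.135, -0.0]
contact_force: [0.1, -0.3, 0.7]
gripper_width: 0.005
```

```bash
python3 obs.py 8 s8
```

```text
9.4 F [ 0.01 -0.23  0.02] sd [0.45 0.39 0.31] P [ 0.5424 -0.0731  0.0203] tau [  0.   -34.3  -31.36  -0.04   0.08   0.  ]
yaw 173.25 tilt [ 1.e-04 -0.e+00 -1.e+00]
```

View pics/s8.png

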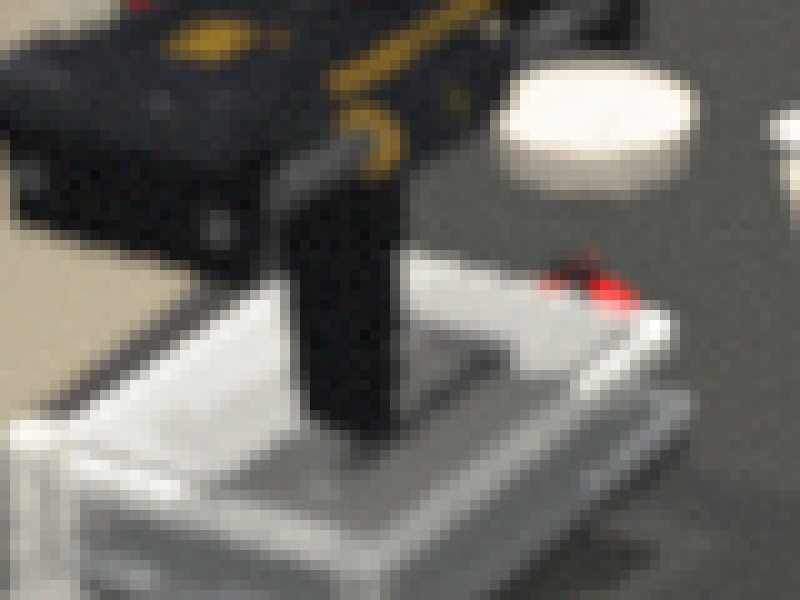

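Request:
jog_arm(commands=[[0,0,2,0,0],[0,0,3,0,0],[0,0,3,0,0]])

```text
time: 9.78
position: [0.5423, -0.0731, 0.0172]
ee_rot: [-0.185, -3.136, -0.0]
contact_force: [1.2, -0.5, -0.5]
gripper_width: -0.0
```

```bash
python3 obs.py 6 s9
```

```text
10.075 F [ 0.13 -0.47  0.  ] sd [0.42 0.49 0.38] P [ 0.5425 -0.0731  0.0174] tau [  0.   -34.37 -31.24  -0.04   0.08   0.  ]
yaw 173.25 tilt [ 1.e-04  0.e+00 -1.e+00]
```

View pics/s9.png

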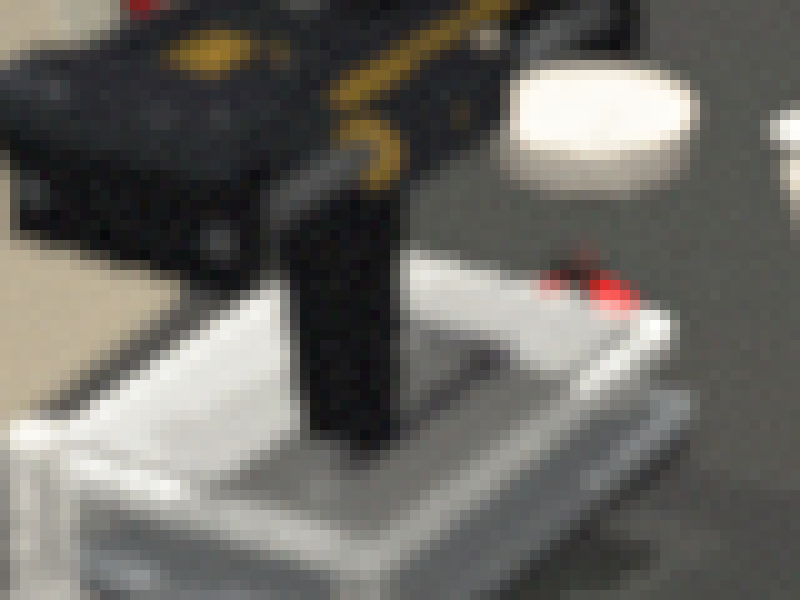

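Request:
jog_arm(commands=[[0,0,1,0,0],[0,0,2,0,0],[0,0,2,0,0]])

```text
time: 10.45
position: [0.5423, -0.0731, 0.0152]
ee_rot: [-0.185, -3.136, -0.0]
contact_force: [-0.7, -0.2, 0.8]
gripper_width: 0.005
```

```bash
python3 obs.py 6 s10
```

```text
10.75 F [ 0.   -0.08 -0.08] sd [0.38 0.36 0.39] P [ 0.5424 -0.0731  0.0153] tau [  0.   -34.43 -31.16  -0.04   0.08  -0.  ]
yaw 173.25 tilt [ 1.e-04 -0.e+00 -1.e+00]
```

Request:
jog_arm(commands=[[0,0,1,0,0],[0,0,2,0,0],[0,0,2,0,0]])

```text
time: 11.12
position: [0.5423, -0.0731, 0.0132]
ee_rot: [-0.185, -3.136, -0.0]
contact_force: [0.1, 0.0, -0.2]
gripper_width: 0.005
```

```bash
python3 obs.py 6 s11
```

```text
11.425 F [0.16 0.13 0.17] sd [0.29 0.42 0.28] P [ 0.5424 -0.0731  0.0133] tau [  0.   -34.48 -31.08  -0.04   0.08   0.  ]
yaw 173.25 tilt [ 1.e-04 -0.e+00 -1.e+00]
```

View pics/s11.png

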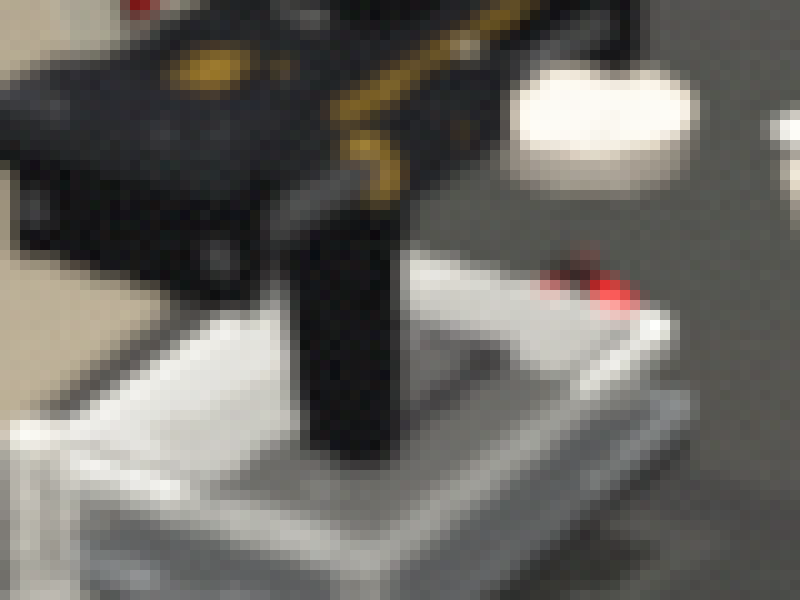

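Request:
jog_arm(commands=[[0,0,1,0,0],[0,0,2,0,0],[0,0,2,0,0]])

```text
time: 11.8
position: [0.5425, -0.0731, 0.0114]
ee_rot: [0.185, 3.136, -0.0]
contact_force: [-0.1, 0.3, 0.6]
gripper_width: 0.006
```

```bash
python3 obs.py 6 s12
```

```text
12.1 F [-0.15  0.02  0.99] sd [0.47 0.28 0.37] P [ 0.5425 -0.0731  0.0114] tau [ -0.   -34.26 -30.73  -0.04   0.09   0.  ]
yaw 173.25 tilt [ 1.e-04 -0.e+00 -1.e+00]
```

Request:
jog_arm(commands=[[0,0,1,0,0],[0,0,2,0,0]])

```text
time: 12.35
position: [0.5425, -0.0731, 0.0094]
ee_rot: [0.185, 3.136, -0.0]
contact_force: [-0.6, 0.2, 0.8]
gripper_width: 0.005
```

```bash
python3 obs.py 6 s13
```

```text
12.65 F [-0.01 -0.14  1.15] sd [0.56 0.39 0.55] P [ 0.5425 -0.0731  0.0094] tau [-1.000e-02 -3.391e+01 -3.035e+01 -4.000e-02  5.000e-02 -0.000e+00]
yaw 173.25 tilt [ 1.e-04 -0.e+00 -1.e+00]
```

View pics/s13.png

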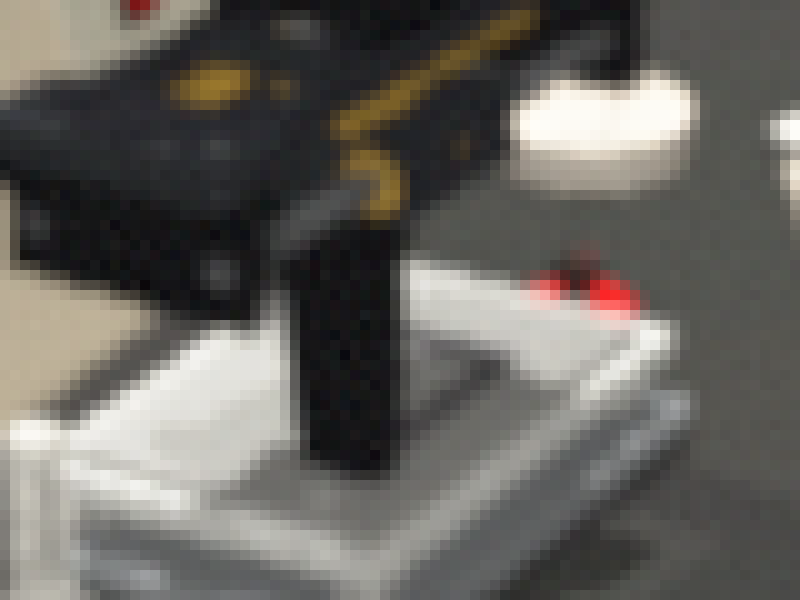

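Run:
```python
from rig import r
from h import *
st=r.state(); M=R.from_rotvec(st["ee_rot"]).as_matrix(); ks=r.calibration("side")
for a in [(0,0),(.01,.012),(.01,-.012),(-.01,.012),(-.01,-.012)]:
    P=st["position"]+M@[a[0],a[1],0]; P[2]=.0375
    print(a,((w2pix(ks,P)-[285,180])*10).round())
S=[(.5428,-.0735),(.5410,-.0974),(.5389,-.1213),(.5367,-.1452),(.5641,-.1475),(.5915,-.150)]
p0=np.array(st["position"])
for s in S: print((M.T@(np.array([*s,p0[2]])-p0)*1e3).round(1))
```

```text
(0, 0) [341. 459.]
(0.01, 0.012) [346. 489.]
(0.01, -0.012) [402. 449.]
(-0.01, 0.012) [279. 469.]
(-0.01, -0.012) [335. 430.]
[-0.3 -0.3  0. ]
[ -1.4 -24.3   0. ]
[ -2.1 -48.3   0. ]
[ -2.7 -72.3   0. ]
[-30.2 -71.3   0. ]
[-57.7 -70.6   0. ]
```

Contact confirmed: the tray has sunk about 2–3 mm at roughly 1.2 N. The fingertip outline in the side view fits the seam start. Now I'll slide along the long leg.

Request:
jog_arm(commands=[[0,-5,0,0,0],[-1,-10,0,0,0],[-1,-15,0,0,0],[-1,-20,0,0,0],[-1,-24,0,0,0],[-1,-24,0,0,0]])

```text
time: 13.4
position: [0.5406, -0.0977, 0.0094]
ee_rot: [0.185, 3.136, -0.001]
contact_force: [0.2, -1.4, 2.2]
gripper_width: 0.003
```

```bash
python3 obs.py 5 s14
```

```text
13.65 F [ 0.23 -0.99  1.16] sd [0.45 0.78 0.25] P [ 0.5406 -0.0974  0.0094] tau [  0.56 -34.04 -30.19   0.23   0.12  -0.  ]
yaw 173.26 tilt [ 0.e+00 -4.e-04 -1.e+00]
```

View pics/s14.png

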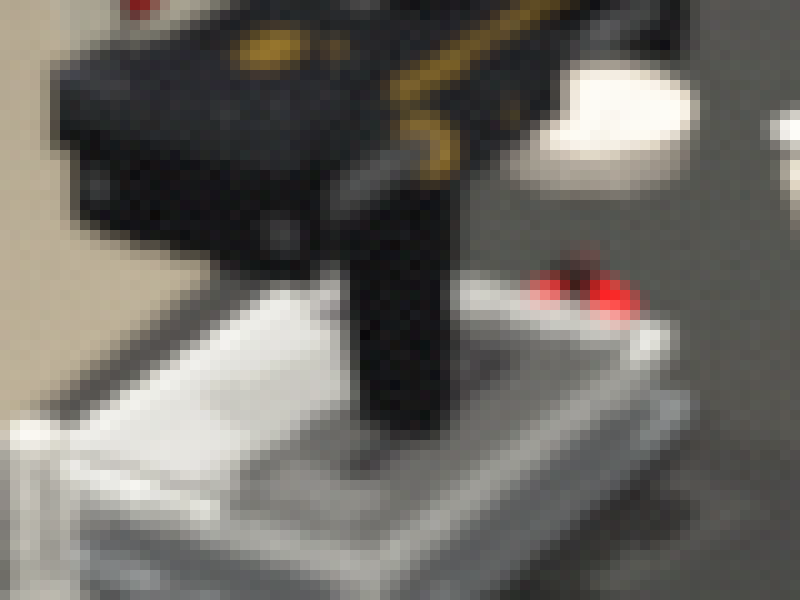

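Request:
jog_arm(commands=[[0,-6,0,0,0],[0,-12,0,0,0],[-1,-18,0,0,0],[-1,-24,0,0,0],[-1,-30,0,0,0],[-1,-36,0,0,0],[-1,-42,0,0,0],[-1,-48,0,0,0]])

```text
time: 14.65
position: [0.5359, -0.1452, 0.0094]
ee_rot: [0.185, 3.136, 0.0]
contact_force: [0.2, 1.4, 2.5]
gripper_width: 0.007
```

```bash
python3 obs.py 6 s15
python3 - <<'E'
from rig import r
import cv2
cv2.imwrite("pics/w15.png",r.snapshot("wrist"))
E
```

```text
14.95 F [-0.59 -1.09  1.33] sd [0.56 0.43 0.48] P [ 0.5359 -0.1455  0.0094] tau [  0.52 -34.61 -30.18   0.21   0.13  -0.  ]
yaw 173.26 tilt [ 1.e-04 -5.e-04 -1.e+00]
```

View pics/s15.png

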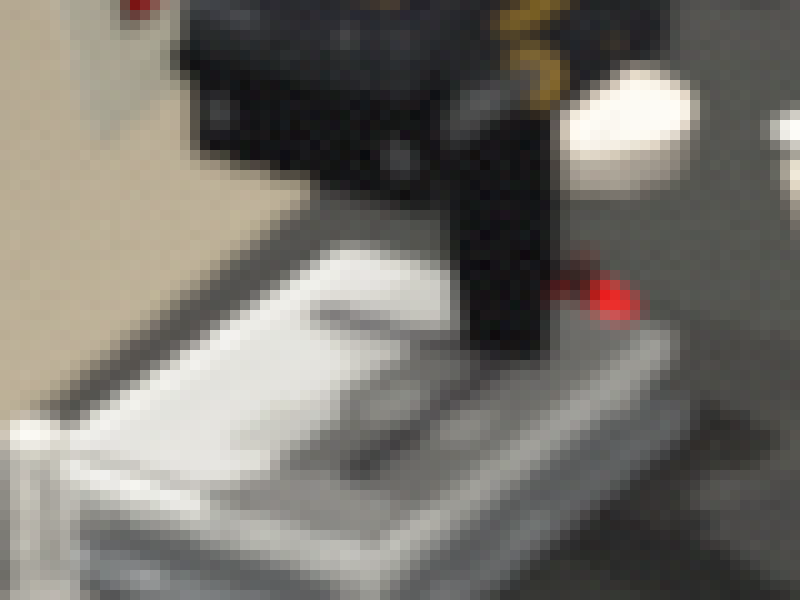

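View pics/w15.png

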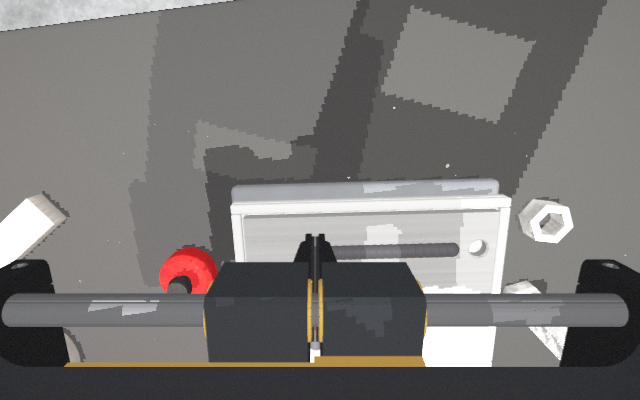

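The side view has the fingers on the bead at the corner, around (505, 350), and the wrist view shows the felt long leg free to the right. Next is the short leg.

Request:
jog_arm(commands=[[-5,0,0,0,0],[-10,0,0,0,0],[-15,0,0,0,0],[-20,1,0,0,0],[-25,1,0,0,0],[-28,1,0,0,0]])

```text
time: 15.75
position: [0.5642, -0.1471, 0.0093]
ee_rot: [-0.185, -3.136, -0.0]
contact_force: [-0.6, -0.1, 2.0]
gripper_width: 0.006
```

```bash
python3 obs.py 4 s16
```

```text
15.95 F [0.23 0.27 0.86] sd [0.73 0.14 0.23] P [ 0.5645 -0.1472  0.0095] tau [ -0.29 -37.2  -30.05  -0.19   0.28   0.  ]
yaw 173.25 tilt [ 1.4e-03 -2.0e-04 -1.0e+00]
```

View pics/s16.png

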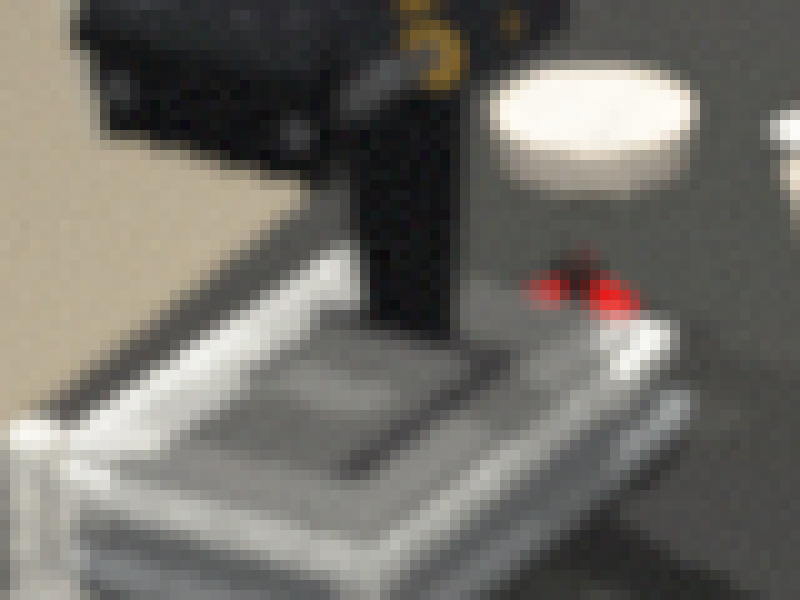

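Request:
jog_arm(commands=[[-5,0,0,0,0],[-10,0,0,0,0],[-15,0,0,0,0],[-20,0,0,0,0],[-24,0,0,0,0],[-27,0,0,0,0],[-27,0,0,0,0]])

```text
time: 16.82
position: [0.5912, -0.1504, 0.0094]
ee_rot: [0.185, 3.135, -0.0]
contact_force: [-0.0, -0.9, 1.6]
gripper_width: 0.006
```

```bash
python3 obs.py 6 s17
```

```text
17.125 F [1.05 0.08 1.22] sd [0.56 0.25 0.43] P [ 0.5912 -0.1504  0.0096] tau [ -0.18 -39.81 -30.02  -0.14   0.35   0.  ]
yaw 173.25 tilt [ 1.1e-03 -2.0e-04 -1.0e+00]
```

View pics/s17.png

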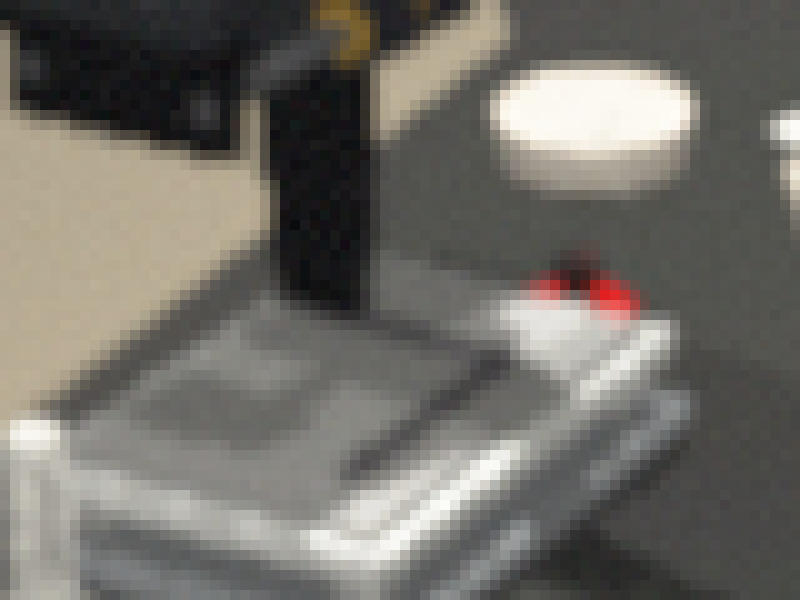

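Request:
jog_arm(commands=[[-2,0,0,0,0],[-2,0,0,0,0],[-1,0,-3,0,0],[-1,0,-10,0,0],[-1,0,-30,0,0],[-1,0,-70,0,0],[10,0,-120,0,0],[20,0,-140,0,0]])

```text
time: 18.12
position: [0.5729, -0.1487, 0.1554]
ee_rot: [0.184, 3.129, -0.004]
contact_force: [-0.2, -0.6, -1.1]
gripper_width: 0.005
```

```bash
python3 obs.py 6 s18
python3 - <<'E'
from rig import r
import cv2
cv2.imwrite("pics/w18.png",r.snapshot("wrist"))
E
```

```text
18.425 F [ 0.29 -0.17 -0.08] sd [0.63 0.47 0.91] P [ 0.5716 -0.1482  0.1519] tau [ -0.   -37.14 -35.93  -0.05   0.07   0.  ]
yaw 173.25 tilt [-1.9e-03  7.0e-04 -1.0e+00]
```

View pics/s18.png

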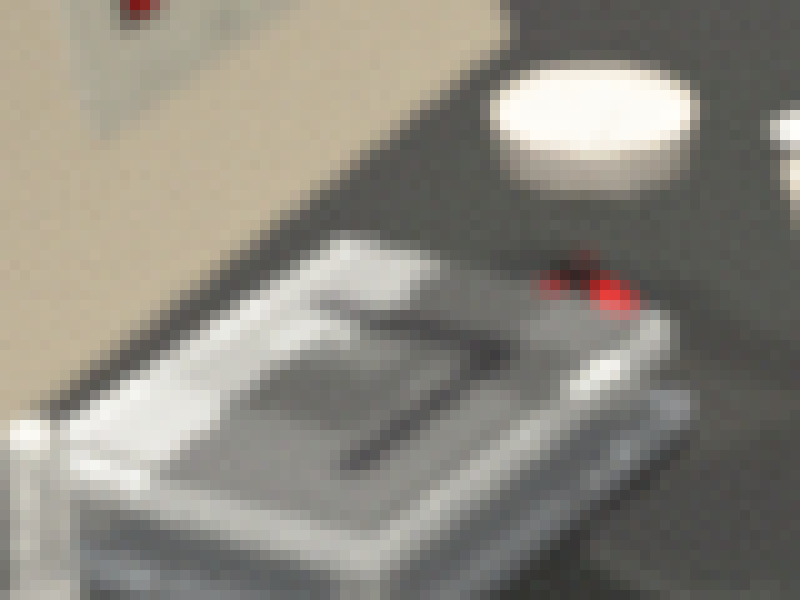

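View pics/w18.png

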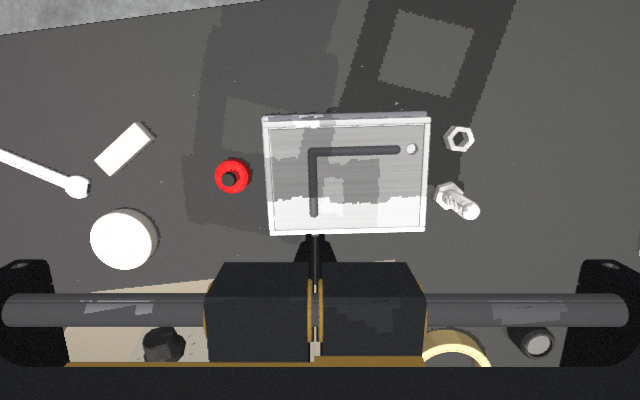

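The hand is clear at z = 0.15 m with no force on it. The coupon lies flat in the tray, which is back up: its corner at (655, 315) in the side crop matches the unloaded picture. The magnet, nut and bolt stand where they were.

```bash
python3 -c "
from rig import r
print(r.hand_in())"
```

```text
the job is handed in; nothing more can be done
None
```

I ran the shut fingertips along the whole weld bead in one pass, from the end by the hole, round the corner, to the far end. I handed the job in at about 18.5 s. No verdict comes back, so success is judged only from my own checks.

- **Contact:** the average upward force was about 0.9–1.3 N at each of the five stops. I didn't stop at 48 mm along the long leg, so I have no separate reading there. By eye the tray sank roughly 2–3 mm, well short of the 8.5 mm limit.
- **Aim:** the measured hand position stayed within about 3 mm of the seam points I fitted from the pictures. The two camera fits differed from each other by up to about 4 mm, against the 9 mm allowed.
- **End state:** the hand is clear at z = 0.15 m with no measurable force on it. The tray is back at its unloaded height, and the coupon lies flat in it. The magnet, nut and bolt are where they were, and I saw no change in the other bystanders.
- **Disagreement:** the stated fingertip length didn't match. Contact came with the TCP at z ≈ 0.012 m, not the expected 0.051 m, so the real fingertips sit nearly 40 mm higher than stated. The pictures showed the same, so I found the contact height by force instead.

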